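# Tilt up the bench display and show the tube block hole-up

### The arm

A 6-joint arm with a two-finger parallel gripper is mounted at the origin on the work surface. World frame = base frame: x ahead of the robot, y to its left, z up, the work surface at z = 0. Lengths are in m, angles in rad, forces in N, time in s.
With the tool pointing down it reaches from about 0.3 to 0.85 m from the base axis. Payload 5.4 kg.
Tool frame: the origin (TCP) lies between the finger pads; the fingertips stand 8 mm ahead of it and the grasp point (between the pads) lies 11 mm behind it; z points along the fingers, x is the direction in which the jaws open and shut, and the axes are right-handed (so a half turn about z gives the same grasp; the last joint's range is limited). The gripper opens to 85 mm and grips with 20 to 120 N. Pads are 22 mm wide; open, the fingers measure 114 mm over their backs; the gripper's body (76 mm by 85 mm) begins 54 mm behind the grasp point. The pads swing forward as they close: fully open they stand 13 mm farther back than shut.
Start: joints at [1.07, 0.158, 1.597, -0, 1.386, -0.21], TCP at [0.165, 0.551, 0.239] pointing down, gripper open.
Joint ranges: [-2.91, 2.91], [-0.94, 2.29], [0.18, 2.7], [-1.29, 4.43], [0.17, 2.64], [-3, 3]. Speed limits (rad/s): [2.57, 2.57, 3.14, 3.14, 3.14, 3.14].

### API

Orientations are given as a rotation vector (axis times angle).
In Python, from bench import manip gives the robot as it stands.
- The arm moves only by the tool step_arm, never from a script. Its argument "steps" is text: rows parted by semicolons, each of 7 numbers parted by spaces: the shift along the tool's x, y, z in mm, then the turn, a rotation vector about the tool's x, y, z in rad, then the opening, from -1 (shut) to 1 (fully open), so that 0 is half open. In form: dx dy dz ax ay az jaw; .... A call has 1 to 5 rows; each row is the pose to reach, as a shift and turn from the pose commanded when the call began, along the tool's axes at that moment; what a row does not reach only later rows make up. A row lasts 1/8 s, in which the tool goes at most 62.5 mm and 10.7 degrees, less where a joint would pass 70% of its speed; a pose out of reach is approached as far as the arm can. A call with a gripper value outside its range is refused whole. The fingers move at their own pace and stop on an object; the grip force is fixed at half the most. Time passes only in rows, so rows that repeat a pose let the fingers close. It gives the time, the measured TCP pose, the force and the opening at its end, in the units of the state.
- manip.get_obs(): the state, without advancing time (a new reading comes with each control period).
- manip.get_image(name): name is "scene" or "top" or "wrist"; returns the picture (480x640x3 uint8, red, green, blue); there is no depth.
- manip.camera_model(name): a dict with "camera_matrix" (3x3 intrinsics, pixels), "distortion" ([k1, k2, p1, p2, k3] as OpenCV has them; the pictures are not rectified), "extrinsics" (4x4, takes a point from world to camera coordinates). Camera axes: x right, y up, looking along -z (the intrinsics and any distortion apply to the point x, -y, -z); pixel columns grow to the right and rows downward; lengths in m; the calibration is good to about 2 mm. A picture is of the moment at which its call begins: read the wrist's pose just before it. camera_model takes no time and is no camera call; for the wrist camera it gives the pose at the moment of the call.
- manip.close_job(): hands the job in, once; it reports no verdict.
The state is a dict: "clock": time; "qpos": joint angles; "qvel": joint speeds; "joint_efforts": joint torques, N m; "tcp_pos": TCP position; "orientation": TCP orientation; "force": force on the tool from outside, world axes, zero at the start; "moment": the same for the moment, N m; "grip_width": finger opening in m.
Only numpy, scipy, OpenCV 4.12 (cv2) and the standard library are available. Lean on these libraries where they do the work, as an engineer would, in place of code of your own. Each camera call takes 0.05 s, during which the arm holds its last target. There are 200 camera calls.

### The job

Set up the bore check at the microscope bench: tilt the flat-lying bench display up to 50 degrees and leave it standing there, then pick up the square aluminium tube block, find which of its ends has the blind hole and turn it so that the hole faces straight up. Finish while still holding it like that in the gripper, motionless, over the middle of the square black mat with a good 10 cm of air beneath it; do not shift any of the other things on the bench.

Things in the scene. Friction and masses are not known exactly. Their poses are not given: they have to be found in the camera images.
- display (a joint): tilt of the display panel: 0 = lying flat, grows as the far edge rises (rad; 50 degrees = 0.873); stop at 1.5. A stiff friction hinge that stays where it is left: about 5 to 9 N upward at the tab raises it
- display_hinge (a point): middle of the display's hinge line, on the fixed white stand (200 x 220 x 22 mm), 31 mm above the bench; x points from the hinge (the edge nearest the robot) to the tab edge, y along the hinge, z up; does not turn with the panel. The stand's underside is on the bench, its centre 85 mm along +x from here
- display_tab (a point): centre of the standing part of the tab at the middle of the panel's far edge, 172 mm from the hinge along the panel and 22 mm above the panel's mid-plane. The tab is a white upright fin 18 mm (x) by 14 mm (y, pinch it across this) that rises 30 mm above the panel face, and moves with the panel (white, 170 x 220 x 14 mm, dark screen on top). Axes turn with the panel, equal to the hinge's when it lies flat
- block_center (a point): centre of the loose aluminium tube block, a square bar 40 x 40 mm and 60 mm long (about 0.2 to 0.3 kg) that starts lying on its side on the bench, centre 20 mm up. Its own x axis runs along its length and out of the end with the blind hole (22 mm across, 30 mm deep, centred); the other end is solid. The hole may point any way round
- block: the same aluminium block; this origin lies in the middle of the side it starts lying on, 20 mm from its centre; same axes as block_center
- mat_top (a point): centre of the top of the fixed black rubber mat, 100 x 100 mm, 3 mm thick, z up
- dish: bystander: clear flat dish, 56 mm across, 15 mm high; origin under its centre
- vial: bystander: small amber vial, 24 mm across, 45 mm high; origin under its centre
- tweezers: bystander: flat steel tweezers, 120 x 9 x 7 mm, lying along their x; origin under the middle
- tip_box: bystander: pipette tip box, 80 x 120 x 58 mm; origin under its centre
- bottle: bystander: white bottle, 60 mm across, 140 mm high; origin under its centre
- dish_stack: bystander: stack of clear dishes, 94 mm across, 56 mm high; origin under its centre
- mouse: bystander: black computer mouse, 100 x 58 x 32 mm; origin under its centre
Not all that is in view belongs to the job. Of the things shaped like the block, the aluminium one is meant.

How it is judged:
By the outcome, as a careful person would: the job done as asked, in the order asked, and still so for the second after the job is handed in, while the arm keeps its last pose, push and grip.
It also fails if it takes over 58 s, if anything falls off the work surface, if the arm or the gripper's body presses on something with over 40 N, if the wrist force passes 120 N, or if a joint passes its speed limit or range.

## Working session

There is one attempt and no reset: what is moved stays moved. The work goes in short steps, Python scripts to look and compute and a tool call to move; the robot and the scene stay as the last step left them, time stands still between calls to the robot, and variables do not carry over. Pictures are saved under pics/ and viewed, about 8 in all and at most 12, crops included, and the job is handed in when it is done.

Besides the shell and the picture viewer there is one more tool, called after ">>>" as name(argument=value, ...) on one line, values as JSON. step_arm: Moves the arm, as the interface text tells. Its arguments: {"type":"object","properties":{"steps":{"type":"string"}},"required":["steps"]}

```bash
mkdir -p pics; ls
python3 - <<'E'
from bench import manip
import cv2
for n in ["scene","top"]:
    cv2.imwrite(f"pics/{n}0.png",manip.get_image(n)[:,:,::-1])
    m=manip.camera_model(n);print(n,m)
o=manip.get_obs();print(o)
E
```

```text
pics
scene {'camera_matrix': array([[561.27640873,   0.        , 316.77099218],
       [  0.        , 561.27640873, 239.75181682],
       [  0.        ,   0.        ,   1.        ]]), 'distortion': array([0.01308159, 0.        , 0.        , 0.        , 0.        ]), 'extrinsics': array([[-0.26982545,  0.9627852 ,  0.0154561 ,  0.19187671],
       [-0.6432497 , -0.19217203,  0.74114758,  0.31858609],
       [ 0.71653615,  0.19003835,  0.67116419, -1.72283952],
       [ 0.        ,  0.        ,  0.        ,  1.        ]])}
top {'camera_matrix': array([[585.59541692,   0.        , 314.62409204],
       [  0.        , 585.59541692, 240.15175365],
       [  0.        ,   0.        ,   1.        ]]), 'distortion': array([-0.19781991,  0.        ,  0.        ,  0.        ,  0.        ]), 'extrinsics': array([[ 0.01111043, -0.99987148, -0.01155814, -0.03524809],
       [ 0.99098799,  0.00946717,  0.13361576, -0.58348237],
       [-0.13348916, -0.01293851,  0.99096581, -1.41124807],
       [ 0.        ,  0.        ,  0.        ,  1.        ]])}
{'clock': 0.1, 'qpos': array([ 1.06990125e+00,  1.59023446e-01,  1.59814951e+00,  1.00213543e-05,
        1.38622310e+00, -2.10097030e-01]), 'qvel': array([-4.03183893e-04,  4.81506439e-05, -2.90328407e-03, -3.85654655e-04,
        9.48594332e-04, -1.88358478e-03]), 'joint_efforts': array([-4.29904621e-04, -3.96987820e+01, -3.32339144e+01, -2.11365937e-04,
        4.15612434e-03,  4.06810585e-08]), 'tcp_pos': array([0.16460624, 0.55035784, 0.2383727 ]), 'orientation': array([ 2.51926494,  1.87569616, -0.00258086]), 'force': array([-1.65558321, -0.05674758,  0.23574916]), 'moment': array([-0.01460606,  0.02647419,  0.04214066]), 'grip_width': 0.0854558194570698}
```

View pics/scene0.png

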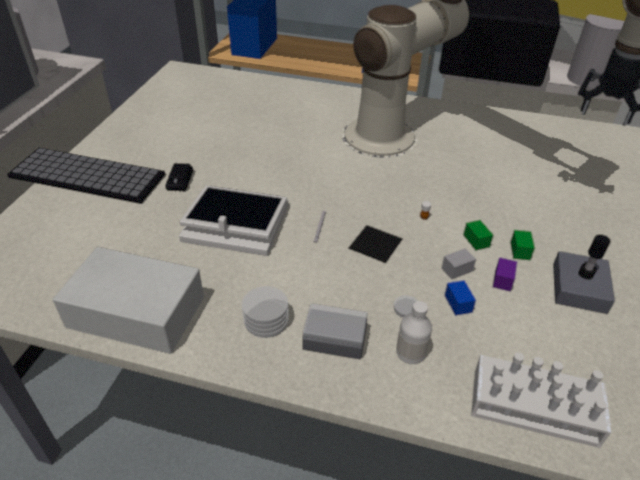

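View pics/top0.png

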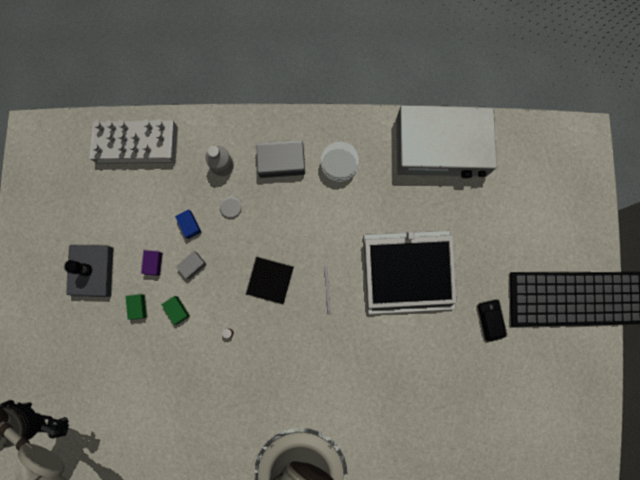

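```bash
cat > h.py <<'E'
from bench import manip
import cv2,numpy as np
from scipy.spatial.transform import Rotation as R
F=np.diag([1,-1,-1.])
def proj(n,P,m=None):
    m=m or manip.camera_model(n);E=m["extrinsics"]
    r=F@E[:3,:3];t=F@E[:3,3]
    return cv2.projectPoints(np.atleast_2d(np.float64(P)),cv2.Rodrigues(r)[0],t,m["camera_matrix"],m["distortion"])[0][:,0]
def unproj(n,uv,z,m=None):
    m=m or manip.camera_model(n);E=m["extrinsics"]
    r=F@E[:3,:3];t=F@E[:3,3]
    p=cv2.undistortPoints(np.float64(uv).reshape(-1,1,2),m["camera_matrix"],m["distortion"])[:,0]
    d=np.c_[p,np.ones(len(p))]@r; c=-r.T@t
    return c+d*((z-c[2])/d[:,2])[:,None]
E
python3 - <<'E'
from h import *
np.set_printoptions(precision=4,suppress=True)
print("tab top",unproj("top",[(408,236)],.06), unproj("scene",[(223,221)],.06))
print("block",unproj("top",[(191,265)],.03),unproj("scene",[(459,263)],.02))
print("mat",unproj("top",[(270.5,280)],.003),unproj("scene",[(376,243)],.003))
im=cv2.imread("pics/top0.png");s=cv2.imread("pics/scene0.png")
a=cv2.resize(im[215:325,350:470],None,fx=3.3,fy=3.3,interpolation=cv2.INTER_CUBIC)
b=cv2.resize(s[180:260,170:300],None,fx=3,fy=3,interpolation=cv2.INTER_CUBIC)
c=cv2.resize(im[245:285,165:215],None,fx=4,fy=4,interpolation=cv2.INTER_CUBIC)
d=cv2.resize(s[240:285,430:490],None,fx=4,fy=4,interpolation=cv2.INTER_CUBIC)
o=np.zeros((600,800,3),np.uint8)
for k,y,x in((a,0,0),(b,0,400),(c,370,0),(d,370,400)):o[y:y+k.shape[0],x:x+k.shape[1]]=k[:600-y,:800-x]
cv2.imwrite("pics/crop1.png",o)
E
```

```text
tab top [[ 0.5934 -0.2582  0.06  ]] [[ 0.5759 -0.268   0.06  ]]
block [[0.5192 0.2802 0.03  ]] [[0.5164 0.2832 0.02  ]]
mat [[0.4862 0.0814 0.003 ]] [[0.4854 0.0854 0.003 ]]
```

View pics/crop1.png

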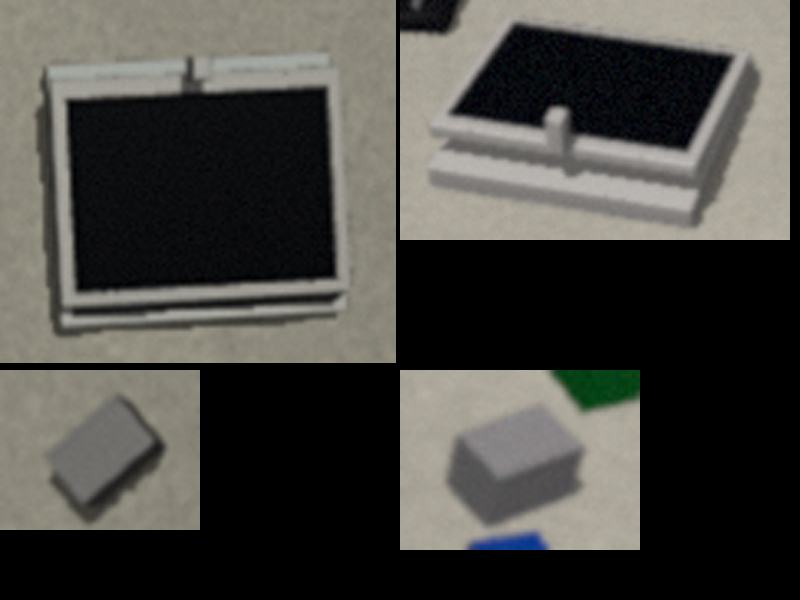

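Run:
```python
from h import *
from scipy.optimize import least_squares
np.set_printoptions(precision=4,suppress=True)
L=lambda x,y,z:(x,y,z)
P=np.array([(.17,.11,.007),(.17,-.11,.007),(0,.11,.007),(0,-.11,.007),(.172,0,.037)])
top=np.array([(50,82),(335,71),(63,305),(347,291),(204,62)])/3.3+[350,215]
P2=np.array([(0,-.11,.007),(0,.11,.007),(.17,.11,.007),(.17,-.11,.007),(.172,0,.037)])
sc=np.array([(115,24),(350,58),(293,160),(32,128),(158,110)])/3+[170,180]
mt,ms=manip.camera_model("top"),manip.camera_model("scene")
def W(p,Q):
    r=R.from_euler("z",p[2])
    return r.apply(R.from_euler("y",-p[3]).apply(Q))+[p[0],p[1],.031]
def f(p):return np.r_[(proj("top",W(p,P),mt)-top).ravel(),(proj("scene",W(p,P2),ms)-sc).ravel()]
s=least_squares(f,[.42,-.26,0,0],loss="soft_l1");print(s.x,f(s.x).reshape(-1,2).round(1))
print("tab",W(s.x,[[.172,0,.022]]))
# block: top face corners scene/top
c=np.array([(48,455),(120,396),(158,440),(85,503)])-[0,370];print(unproj("top",c/4+[165,245],.04))
d=np.array([(455,438),(545,405),(583,455),(490,478)])-[400,370];print(unproj("scene",d/4+[430,240],.04))
```

```text
[ 0.4247 -0.2696  0.0527  0.1077] [[-0.9 -1.4]
 [ 1.3 -1.9]
 [-1.9  0.3]
 [ 0.6  0.2]
 [-1.1  1.5]
 [-2.6 -3.3]
 [ 0.9 -2.2]
 [ 0.9  1.3]
 [-1.8 -2.6]
 [-0.5  0.4]]
tab [[ 0.5931 -0.2608  0.0714]]
[[0.5147 0.3135 0.04  ]
 [0.5523 0.2689 0.04  ]
 [0.525  0.2439 0.04  ]
 [0.4851 0.2888 0.04  ]]
[[0.5284 0.2465 0.04  ]
 [0.4859 0.2933 0.04  ]
 [0.5217 0.3171 0.04  ]
 [0.5552 0.2686 0.04  ]]
```

```bash
cat >> h.py <<'E'
def tooldir(z,x):
    "rotation with tool z, x given (x made perpendicular)"
    z=np.array(z,float);z/=np.linalg.norm(z);x=np.array(x,float);x-=z*(x@z);x/=np.linalg.norm(x)
    return R.from_matrix(np.c_[x,np.cross(z,x),z])
def go(pos,rot,cur=None):
    o=manip.get_obs();r0=R.from_rotvec(o["orientation"])
    print("now",o["clock"],o["tcp_pos"].round(4),"q",o["qpos"].round(3),"F",o["force"].round(1),"w",round(o["grip_width"],4))
    print("x",r0.as_matrix()[:,0].round(3),"z",r0.as_matrix()[:,2].round(3))
    print("d mm",(r0.inv().apply(np.array(pos)-o["tcp_pos"])*1000).round(1),"turn",(r0.inv()*rot).as_rotvec().round(4))
E
python3 - <<'E'
from h import *
y=[-.045,1,0]
for s in(1,-1): go([.59,-.262,.21],tooldir([0,0,-1],s*np.array(y)))
E
```

```text
now 0.1 [0.1646 0.5504 0.2384] q [ 1.07   0.159  1.598  0.     1.386 -0.21 ] F [-1.7 -0.1  0.2] w 0.0855
x [ 0.287  0.958 -0.002] z [-0.001 -0.002 -1.   ]
d mm [-656.2  640.5   29.3] turn [-0.0007  0.0017 -0.3358]
now 0.1 [0.1646 0.5504 0.2384] q [ 1.07   0.159  1.598  0.     1.386 -0.21 ] F [-1.7 -0.1  0.2] w 0.0855
x [ 0.287  0.958 -0.002] z [-0.001 -0.002 -1.   ]
d mm [-656.2  640.5   29.3] turn [2.4000e-03 1.0000e-03 2.8058e+00]
```

>>> step_arm(steps="-220 214 10 0 0 -0.11 1; -220 214 10 0 0 -0.11 1; -220 214 10 0 0 -0.11 1; -220 214 10 0 0 -0.11 1; -220 214 10 0 0 -0.11 1")

```text
clock: 0.72
tcp_pos: [0.3072, 0.2768, 0.2289]
orientation: [2.413, 2.012, -0.0]
force: [0.8, -0.1, 0.3]
grip_width: 0.0848
```

Run:
```python
from h import *
go([.59,-.262,.21],tooldir([0,0,-1],[-.045,1,0]))
```

```text
now 0.725 [0.3072 0.2768 0.2289] q [ 0.439 -0.277  2.034 -0.     1.385 -0.951] F [ 0.8 -0.1  0.3] w 0.0848
x [ 0.18   0.984 -0.   ] z [ 0. -0. -1.]
d mm [-479.2  375.1   19. ] turn [ 0.000e+00  2.000e-04 -2.257e-01]
```

>>> step_arm(steps="-240 188 10 0 0 -0.11 1; -240 188 10 0 0 -0.11 1; -240 188 10 0 0 -0.11 1; -240 188 10 0 0 -0.11 1; -240 188 10 0 0 -0.11 1")

```text
clock: 1.35
tcp_pos: [0.449, 0.0066, 0.219]
orientation: [-2.3, -2.14, -0.0]
force: [0.6, 0.5, -0.1]
grip_width: 0.0854
```

>>> step_arm(steps="-240 188 9 0 0 -0.113 1; -240 188 9 0 0 -0.113 1; -240 188 9 0 0 -0.113 1; -240 188 9 0 0 -0.113 1; -240 188 9 0 0 -0.113 1")

```text
clock: 1.98
tcp_pos: [0.6198, -0.2458, 0.2094]
orientation: [-2.174, -2.266, 0.0]
force: [0.2, 0.2, -0.4]
grip_width: 0.0855
```

Run:
```python
from h import *
go([.59,-.262,.21],tooldir([0,0,-1],[-.045,1,0]))
m=manip.camera_model("wrist");cv2.imwrite("pics/w1.png",manip.get_image("wrist")[:,:,::-1])
np.save("w1.npy",m,allow_pickle=True)
print(m); o=manip.get_obs(); print(proj("wrist",[[.593,-.261,.068],o["tcp_pos"]],m))
```

```text
now 1.975 [ 0.6198 -0.2458  0.2094] q [-0.558  0.414  1.345  0.     1.383 -2.171] F [ 0.2  0.2 -0.4] w 0.0855
x [-0.041  0.999  0.001] z [-0.001  0.001 -1.   ]
d mm [-14.9 -30.4  -0.6] turn [-0.0007 -0.0006 -0.0035]
{'camera_matrix': array([[353.54985488,   0.        , 322.10269657],
       [  0.        , 353.54985488, 241.86969767],
       [  0.        ,   0.        ,   1.        ]]), 'distortion': array([-0.05999981,  0.        ,  0.        ,  0.        ,  0.        ]), 'extrinsics': array([[-4.14636847e-02,  9.99139967e-01,  2.97065597e-04,
         2.69574401e-01],
       [-9.50423633e-01, -3.93502760e-02, -3.08458221e-01,
         6.11469631e-01],
       [-3.08181247e-01, -1.30721526e-02,  9.51237845e-01,
        -1.64960212e-01],
       [ 0.00000000e+00,  0.00000000e+00,  0.00000000e+00,
         1.00000000e+00]])}
[[302.18922999 194.93820994]
 [305.66577497 316.84459213]]
```

View pics/w1.png

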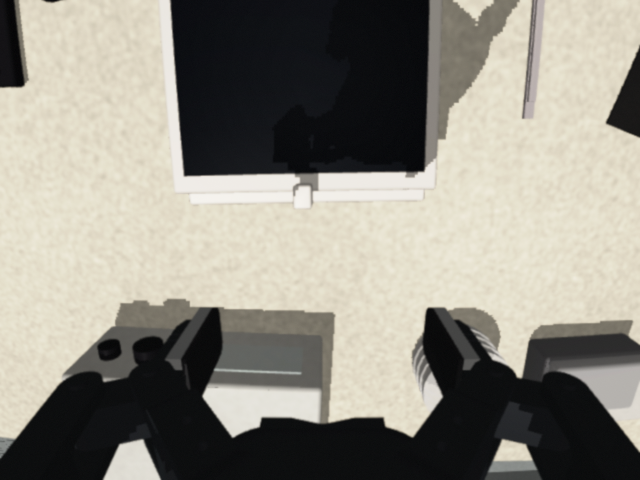

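Run:
```python
from h import *
from scipy.optimize import least_squares
np.set_printoptions(precision=4,suppress=True)
m=np.load("w1.npy",allow_pickle=True).item();mt,ms=manip.camera_model("top"),manip.camera_model("scene")
print("cam",-m["extrinsics"][:3,:3].T@m["extrinsics"][:3,3])
S=np.array([(.185,-.11,-.009),(.185,.11,-.009)]);s_uv=[(191,203.5),(424,200)]
P=np.array([(.17,-.11,-.007),(.17,.11,-.007)]);p_uv=[(176,193.5),(435,189)]
def W(p,Q,t):return R.from_euler("z",p[2]).apply(R.from_euler("y",-t).apply(Q))+[p[0],p[1],.031]
for bot in(1,-1):
  P[:,2]=.007*bot
  f=lambda p:np.r_[(proj("wrist",W(p,S,0),m)-s_uv).ravel(),(proj("wrist",W(p,P,p[3]),m)-p_uv).ravel()]
  s=least_squares(f,[.42,-.26,.05,.1]);print(s.x,f(s.x).reshape(-1,2).round(1))
  T=np.array([(.172+a,b,c) for c in(.037,.007) for a in(-.009,.009) for b in(-.007,.007)])
  print(proj("wrist",W(s.x,T,s.x[3]),m).round(0).tolist(),W(s.x,[[.172,0,.022]],s.x[3]))
im=cv2.imread("pics/w1.png")[165:225,160:450];cv2.imwrite("pics/w1c.png",cv2.resize(im,None,fx=2.75,fy=2.75,interpolation=cv2.INTER_CUBIC))
```

```text
cam [ 0.5415 -0.2474  0.3454]
[ 0.4235 -0.2693  0.0573  0.0682] [[-1.2  0.9]
 [ 0.9  0.6]
 [ 0.  -0.7]
 [ 0.2 -0.5]]
[[294.0, 185.0], [312.0, 185.0], [294.0, 209.0], [313.0, 208.0], [296.0, 182.0], [313.0, 182.0], [297.0, 203.0], [314.0, 203.0]] [[ 0.5933 -0.2596  0.0647]]
[ 0.4235 -0.2693  0.0573  0.1505] [[-1.2  0.9]
 [ 0.9  0.6]
 [ 0.  -0.7]
 [ 0.2 -0.5]]
[[292.0, 182.0], [311.0, 181.0], [293.0, 207.0], [312.0, 207.0], [295.0, 182.0], [313.0, 182.0], [296.0, 204.0], [313.0, 204.0]] [[ 0.59   -0.2598  0.0785]]
```

View pics/w1c.png

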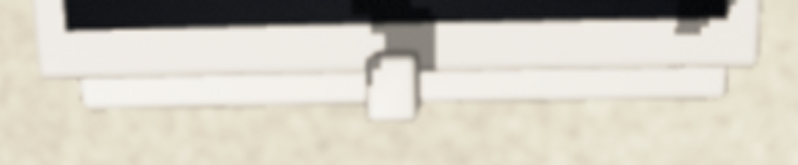

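```bash
cat >> h.py <<'E'
HX,HY,YAW=.4235,-.2693,.057
Rz=R.from_euler("z",YAW)
def tab(t,lz=.019,lx=.172):
    c=R.from_euler("y",-t)
    p=Rz.apply(c.apply([lx,0,lz]))+[HX,HY,.031]
    return p,tooldir(Rz.apply(c.apply([0,0,-1])),Rz.apply([0,1,0]))
E
python3 - <<'E'
from h import *
go(*tab(.07,.08));go(*tab(.07))
E
```

```text
now 2.025 [ 0.6214 -0.2514  0.2073] q [-5.630e-01  4.240e-01  1.337e+00 -2.000e-03  1.380e+00 -2.172e+00] F [-3.9 -2.3 -0.4] w 0.0855
x [-0.038  0.999 -0.002] z [-0.    -0.002 -1.   ]
d mm [ -7.1 -32.5  84.5] turn [-0.0702  0.0029 -0.0188]
now 2.025 [ 0.6214 -0.2514  0.2073] q [-5.630e-01  4.240e-01  1.337e+00 -2.000e-03  1.380e+00 -2.172e+00] F [-3.9 -2.3 -0.4] w 0.0855
x [-0.038  0.999 -0.002] z [-0.    -0.002 -1.   ]
d mm [ -6.8 -28.2 145.3] turn [-0.0702  0.0029 -0.0188]
```

>>> step_arm(steps="-7 -32 85 -0.07 0.003 -0.019 0.5; -7 -32 85 -0.07 0.003 -0.019 0.5; -7 -32 85 -0.07 0.003 -0.019 0.5; -7 -32 85 -0.07 0.003 -0.019 0.5")

```text
clock: 2.52
tcp_pos: [0.589, -0.2528, 0.1273]
orientation: [2.117, 2.252, 0.082]
force: [0.1, -0.9, 0.2]
grip_width: 0.0639
```

Run:
```python
from h import *
go(*tab(.07))
```

```text
now 2.525 [ 0.589  -0.2528  0.1273] q [-0.615  0.381  1.56   0.05   1.145 -2.267] F [ 0.1 -0.9  0.2] w 0.0639
x [-0.061  0.998  0.   ] z [ 0.073  0.005 -0.997]
d mm [-7.1 -0.7 65.5] turn [ 0.0028 -0.0006  0.0045]
```

>>> step_arm(steps="-7 0 30 0 0 0 0.5; -7 0 65 0 0 0 0.5; -7 0 65 0 0 0 0.5; -7 0 65 0 0 0 -0.6; -7 0 65 0 0 0 -1")

```text
clock: 3.15
tcp_pos: [0.5941, -0.2597, 0.0632]
orientation: [2.117, 2.251, 0.082]
force: [1.0, -0.8, 0.5]
grip_width: 0.0286
```

>>> step_arm(steps="0 0 0 0 0 0 -1; 0 0 0 0 0 0 -1; 0 0 0 0 0 0 -1")

```text
clock: 3.52
tcp_pos: [0.5938, -0.2618, 0.0628]
orientation: [2.116, 2.248, 0.079]
force: [0.6, -7.0, 0.0]
grip_width: 0.013
```

Run:
```python
from h import *
go(*tab(.07))
cv2.imwrite("pics/w2.png",manip.get_image("wrist")[120:420:,100:540,::-1])
```

```text
now 3.525 [ 0.5938 -0.2618  0.0628] q [-0.622  0.481  1.567  0.051  1.035 -2.278] F [ 0.6 -7.   0. ] w 0.013
x [-0.06   0.998 -0.004] z [ 0.074  0.001 -0.997]
d mm [ 2.3 -0.3  0.8] turn [0.0039 0.0033 0.0038]
```

View pics/w2.png

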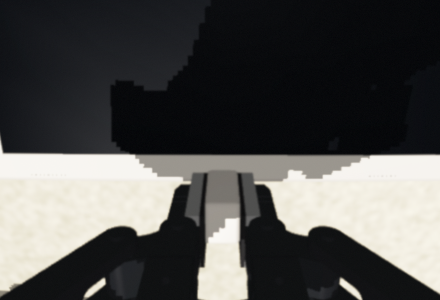

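>>> step_arm(steps="0 -2.1 -13.6 -0.08 0 0 -1; 0 -5.2 -27.1 -0.16 0 0 -1; 0 -9.4 -40.2 -0.24 0 0 -1; 0 -14.7 -53 -0.32 0 0 -1; 0 -20.9 -65.3 -0.4 0 0 -1")

```text
clock: 4.2
tcp_pos: [0.5681, -0.2634, 0.1268]
orientation: [1.9, 2.017, 0.485]
force: [4.2, -5.3, -4.1]
grip_width: 0.0132
```

Run:
```python
from h import *
go(*tab(.47))
```

```text
now 4.2 [ 0.5681 -0.2634  0.1268] q [-0.797  0.158  1.906  0.493  0.812 -2.723] F [ 4.2 -5.3 -4.1] w 0.0132
x [-0.059  0.998 -0.004] z [ 0.458  0.023 -0.889]
d mm [ 2.4 -0.4  0.9] turn [0.0062 0.0029 0.0036]
```

>>> step_arm(steps="0 0 0 0 0 0 0; 0 0 0 0 0 0 0; 0 0 0 0 0 0 0; 0 0 -40 0 0 0 0; 0 0 -75 0 0 0.1 0")

```text
clock: 4.82
tcp_pos: [0.5329, -0.262, 0.1912]
orientation: [2.017, 1.936, 0.513]
force: [0.4, -0.2, 0.5]
grip_width: 0.043
```

>>> step_arm(steps="0 0 0 0 0 0.18 0; 0 0 0 0 0 0.36 0; 0 0 0 0 0 0.54 0; 0 0 0 0 0 0.72 0; 0 0 0 0 0 0.9 0")

```text
clock: 5.45
tcp_pos: [0.5334, -0.2621, 0.1905]
orientation: [2.807, 0.909, 0.684]
force: [-0.6, -0.5, 0.3]
grip_width: 0.0425
```

>>> step_arm(steps="0 0 0 0 0 0.18 0; 0 0 0 0 0 0.36 0; 0 0 0 0 0 0.54 0; 0 0 0 0 0 0.72 0; 0 0 0 0 0 0.9 0")

```text
clock: 6.08
tcp_pos: [0.5334, -0.2621, 0.1904]
orientation: [-2.939, 0.404, -0.694]
force: [-0.1, 0.0, 0.1]
grip_width: 0.0426
```

>>> step_arm(steps="0 0 0 0 0 0.18 0; 0 0 0 0 0 0.36 0; 0 0 0 0 0 0.54 0; 0 0 0 0 0 0.72 0; 0 0 0 0 0 0.9 0")

```text
clock: 6.7
tcp_pos: [0.5334, -0.2621, 0.1904]
orientation: [-2.338, 1.554, -0.532]
force: [0.5, -0.0, -0.4]
grip_width: 0.0427
```

```bash
cat >> h.py <<'E'
HY=-.2715
def tabf(t,lz=.019,lx=.172):
    p,r=tab(t,lz,lx); return p,r*R.from_rotvec([0,0,np.pi])
E
python3 - <<'E'
from h import *
go(*tabf(.47))
m=manip.camera_model("wrist");np.save("w3.npy",m,allow_pickle=True)
cv2.imwrite("pics/w3.png",manip.get_image("wrist")[:,:,::-1])
E
```

```text
now 6.7 [ 0.5334 -0.2621  0.1904] q [-0.848 -0.003  1.935  0.453  0.962  0.11 ] F [ 0.5 -0.  -0.4] w 0.0427
x [ 0.352 -0.925  0.146] z [ 0.451  0.031 -0.892]
d mm [ 3.9 -0.3 73.2] turn [1.000e-04 5.500e-03 3.389e-01]
```

View pics/w3.png

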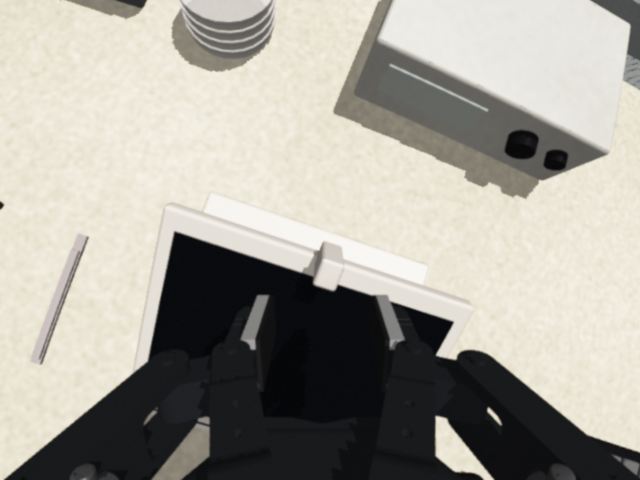

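```bash
cat > tilt.py <<'E'
from h import *
from scipy.optimize import least_squares
def W(p,Q,t):return R.from_euler("z",p[2]).apply(R.from_euler("y",-t).apply(Q))+[p[0],p[1],.031]
def fit(m,S,s_uv,P,p_uv,n="wrist"):
  S=np.array(S);P=np.array(P)
  def f(p):
    a=(proj(n,W(p,P,p[3]),m)-p_uv).ravel()
    b=(proj(n,W(p,S,0),m)-s_uv).ravel() if len(S) else np.zeros(0)
    return np.r_[a,b,(p[:3]-[HX,HY,YAW])/[.003,.003,.01]]
  s=least_squares(f,[HX,HY,YAW,.5]);print(s.x.round(4),f(s.x).round(1))
E
python3 - <<'E'
from tilt import *
m=np.load("w3.npy",allow_pickle=True).item()
fit(m,[(.185,.11,-.009),(.185,-.11,-.009)],[(208,195),(428,265)],[(.17,.11,.007),(.17,-.11,.007),(.163,.007,.037),(.163,-.007,.037)],[(169,206),(470,303),(313,284),(338,290)])
E
```

```text
[ 0.4212 -0.2735  0.0705  0.4427] [-1.   1.7  2.1  1.3  0.5 -2.1 -2.5 -1.3  0.5 -0.5  1.4  1.4 -0.8 -0.7
  1.4]
```

>>> step_arm(steps="4 0 10 0 0 0.17 0; 4 0 15 0 0.004 0.34 0; 4 0 40 0 0.004 0.34 0; 4 0 73 0 0.004 0.34 0; 4 0 73 0 0.004 0.34 0")

```text
clock: 7.38
tcp_pos: [0.5669, -0.2623, 0.1237]
orientation: [-2.017, 1.892, -0.448]
force: [-0.4, 0.5, 0.2]
grip_width: 0.043
```

>>> step_arm(steps="0 0 0 0 0 0 -1; 0 0 0 0 0 0 -1; 0 0 0 0 0 0 -1; 0 0 0 0 0 0 -1")

```text
clock: 7.88
tcp_pos: [0.5679, -0.2635, 0.1278]
orientation: [-2.013, 1.892, -0.456]
force: [-0.5, 6.1, 3.3]
grip_width: 0.0129
```

Run:
```python
from h import *
go(*tabf(.46));go(*tabf(.873))
```

```text
now 7.875 [ 0.5679 -0.2635  0.1278] q [-0.797  0.159  1.901  0.489  0.821  0.421] F [-0.5  6.1  3.3] w 0.0129
x [ 0.062 -0.998  0.001] z [ 0.454  0.027 -0.891]
d mm [-0.2  0.6  3.5] turn [-0.0119  0.0012  0.0049]
now 7.875 [ 0.5679 -0.2635  0.1278] q [-0.797  0.159  1.901  0.489  0.821  0.421] F [-0.5  6.1  3.3] w 0.0129
x [ 0.062 -0.998  0.001] z [ 0.454  0.027 -0.891]
d mm [ -0.4  21.9 -64.2] turn [0.4011 0.0022 0.0046]
```

>>> step_arm(steps="0 2.1 -13.6 0.08 0 0 -1; 0 5.2 -27.1 0.16 0 0 -1; 0 9.4 -40.2 0.24 0 0 -1; 0 14.7 -53 0.32 0 0 -1; 0 20.9 -65.3 0.4 0 0 -1")

```text
clock: 8.5
tcp_pos: [0.5193, -0.2663, 0.1764]
orientation: [-1.747, 1.639, -0.769]
force: [4.3, 4.5, -2.8]
grip_width: 0.013
```

>>> step_arm(steps="0 0 0 0 0 0 -1")

```text
clock: 8.62
tcp_pos: [0.519, -0.2664, 0.1765]
orientation: [-1.746, 1.64, -0.767]
force: [-2.6, 7.4, 6.3]
grip_width: 0.0129
```

Run:
```python
from h import *
go(*tabf(.873))
p=manip.get_obs()["tcp_pos"]-[HX,HY,.031];p=Rz.inv().apply(p);print(np.arctan2(p[2],p[0])-np.arctan2(.019,.172))
```

```text
now 8.625 [ 0.519  -0.2664  0.1765] q [-1.067 -0.075  2.203  1.078  0.904 -0.222] F [-2.6  7.4  6.3] w 0.0129
x [ 0.062 -0.998  0.001] z [ 0.765  0.047 -0.642]
d mm [-0.4  1.   1.2] turn [-0.0002  0.0033  0.004 ]
0.8793012420716136
```

>>> step_arm(steps="0 0 0 0 0 0 0; 0 0 0 0 0 0 0; 0 0 0 0 0 0 0; 0 0 -30 0 0 0 0; 0 0 -90 0 0 0 0")

```text
clock: 9.25
tcp_pos: [0.4501, -0.2699, 0.2326]
orientation: [-1.749, 1.643, -0.761]
force: [0.5, -0.6, 1.6]
grip_width: 0.0428
```

Run:
```python
from h import *
go(*tabf(.873,.13))
m=manip.camera_model("wrist");np.save("w4.npy",m,allow_pickle=True)
w=manip.get_image("wrist")[:,:,::-1];t=manip.get_image("top")[:,:,::-1];s=manip.get_image("scene")[:,:,::-1]
cv2.imwrite("pics/w4f.png",w);cv2.imwrite("pics/t4f.png",t);cv2.imwrite("pics/s4f.png",s)
o=np.zeros((600,800,3),np.uint8)
o[:300,:400]=cv2.resize(w,(400,300));o[:300,400:]=cv2.resize(s[145:265,160:320],(400,300),interpolation=cv2.INTER_CUBIC)
o[300:,:400]=cv2.resize(t[215:335,340:500],(400,300),interpolation=cv2.INTER_CUBIC)
cv2.imwrite("pics/c4.png",o)
```

```text
now 9.25 [ 0.4501 -0.2699  0.2326] q [-1.243 -0.321  2.277  0.954  1.129 -0.144] F [ 0.5 -0.6  1.6] w 0.0428
x [ 0.063 -0.998 -0.001] z [ 0.762  0.049 -0.646]
d mm [ -0.   -0.3 -20.9] turn [0.004  0.0057 0.0029]
```

View pics/c4.png

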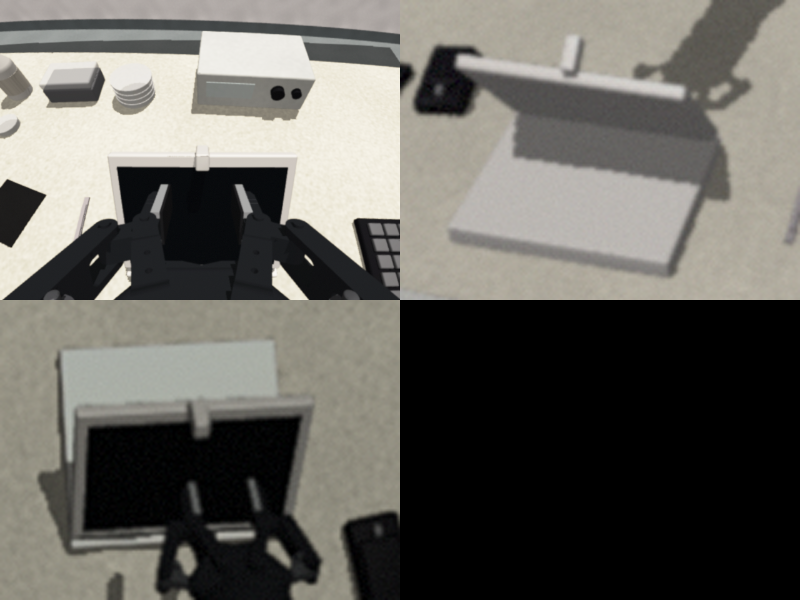

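Run:
```python
from tilt import *
m=np.load("w4.npy",allow_pickle=True).item()
s=(np.array([(457,55),(687,87),(457,67),(685,99)])-[400,0])/2.5+[160,145]
c=[(.17,-.11,.007),(.17,.11,.007),(.17,-.11,-.007),(.17,.11,-.007)]
S=(np.array([(452,230),(670,263),(718,148)])-[400,0])/2.5+[160,145]
fit(manip.camera_model("scene"),[(.185,-.11,-.009),(.185,.11,-.009),(-.015,.11,-.009)],S,c,s,"scene")
w=np.array([(109,157),(296,157)])*1.6
fit(m,np.zeros((0,3)),[],[(.17,.11,.007),(.17,-.11,.007)],w)
```

```text
[ 0.4285 -0.2683  0.06    0.8926] [ 0.4 -0.7  0.5 -0.4 -0.9  0.3  0.2  0.8 -2.3 -0.1 -0.1  1.2  2.  -4.7
  1.7  1.1  0.3]
[ 0.4178 -0.2714  0.0613  0.8174] [-0.3 -0.5  0.3 -0.2 -1.9  0.   0.4]
```

Run:
```python
from h import *
P=Rz.inv().apply(np.array([[.5938,-.2618,.0628],[.5681,-.2634,.1268],[.5679,-.2635,.1278],[.519,-.2664,.1765]])-[HX,HY,.031])[:,[0,2]]
print(P,np.hypot(*P.T),np.arctan2(P[:,1],P[:,0])-np.arctan2(.019,.172))
# block viewing pose
np.set_printoptions(precision=3,suppress=True)
o=manip.get_obs();m=manip.camera_model("wrist");Rt=R.from_rotvec(o["orientation"]).as_matrix();E=m["extrinsics"]
c=-E[:3,:3].T@E[:3,3]
print("cam in tool",Rt.T@(c-o["tcp_pos"]),"view dir tool",Rt.T@(-E[2,:3]),"up",Rt.T@E[1,:3])
```

```text
[[0.17057602 0.0318    ]
 [0.14482661 0.0958    ]
 [0.14462124 0.0968    ]
 [0.09563544 0.1455    ]] [0.1735149  0.17364443 0.17402742 0.17411602] [0.07429227 0.47438462 0.47982831 0.87929553]
cam in tool [-0.002 -0.081 -0.135] view dir tool [0.    0.309 0.951] up [-0.    -0.951  0.309]
```

```bash
cat >> h.py <<'E'
B=np.array([.5205,.280,.02]);a=np.array([.66,-.751,0])
def viewpose(d=.27,th=np.radians(25),s=1):
    zt=np.sin(th)*a*s+[0,0,-np.cos(th)]; r=tooldir(zt,np.cross(a*s,[0,0,-1]))
    v=r.apply([0,.309,.951]); c=B-d*v
    return c-r.apply([-.002,-.081,-.135]),r
E
python3 - <<'E'
from h import *
p,r=viewpose();print(p)
go(p,r); go([.42,-.05,.30],tooldir([.2,0,-1],[0,-1,0]))
E
```

```text
[0.48658214 0.32162411 0.12933824]
now 9.4 [ 0.4502 -0.2735  0.236 ] q [-1.245 -0.326  2.275  0.956  1.125 -0.145] F [ 0.1 -0.8  0.1] w 0.0429
x [ 0.058 -0.998  0.009] z [ 0.765  0.039 -0.643]
d mm [-592.9   32.4  119.5] turn [-0.6831 -0.5082 -2.2718]
now 9.4 [ 0.4502 -0.2735  0.236 ] q [-1.245 -0.326  2.275  0.956  1.125 -0.145] F [ 0.1 -0.8  0.1] w 0.0429
x [ 0.058 -0.998  0.009] z [ 0.765  0.039 -0.643]
d mm [-224.3  -39.4  -55.6] turn [-0.6749  0.0225  0.0551]
```

>>> step_arm(steps="-40 -30 -50 -0.1 0 0 0; -90 -40 -60 -0.25 0 0 0; -140 -40 -60 -0.4 0 0 0; -190 -40 -60 -0.55 0 0 0; -224 -40 -56 -0.67 0 0.05 0")

```text
clock: 10.02
tcp_pos: [0.4206, -0.0456, 0.2996]
orientation: [-2.127, 2.086, -0.183]
force: [-0.2, -0.4, 1.2]
grip_width: 0.0428
```

Run:
```python
from h import *
p,r=viewpose();go(p+[0,0,.08],r)
```

```text
now 10.025 [ 0.4206 -0.0456  0.2996] q [-0.48  -0.464  2.043  0.115  1.401  1.061] F [-0.2 -0.4  1.2] w 0.0428
x [ 0.022 -1.    -0.022] z [ 0.196  0.026 -0.98 ]
d mm [-363.6  -53.2  111. ] turn [-0.3573  0.2853 -2.2776]
```

>>> step_arm(steps="-182 -27 30 -0.12 0.1 -0.9 0.6; -182 -27 30 -0.12 0.1 -0.9 0.6; -182 -27 30 -0.12 0.1 -0.9 0.6; -182 -27 30 -0.12 0.1 -0.9 0.6; -182 -27 30 -0.12 0.1 -0.9 0.6")

```text
clock: 10.65
tcp_pos: [0.4486, 0.1369, 0.2775]
orientation: [2.905, -0.987, 0.253]
force: [-0.0, -1.0, 0.4]
grip_width: 0.0682
```

Run:
```python
from h import *
p,r=viewpose();go(p+[0,0,.0],r)
```

```text
now 10.65 [0.4486 0.1369 0.2775] q [ 0.12  -0.222  1.902 -0.131  1.342  0.797] F [-0.  -1.   0.4] w 0.0682
x [ 0.781 -0.599  0.175] z [ 0.135 -0.112 -0.985]
d mm [-106.9 -170.6  130.3] turn [-0.238   0.158  -1.3733]
```

>>> step_arm(steps="-106 -170 90 -0.12 0.08 -0.75 0.6; -106 -170 90 -0.12 0.08 -0.75 0.6; -106 -170 90 -0.12 0.08 -0.75 0.6; -106 -170 90 -0.12 0.08 -0.75 0.6; -106 -170 90 -0.12 0.08 -0.75 0.6")

```text
clock: 11.28
tcp_pos: [0.482, 0.3248, 0.1672]
orientation: [2.873, 0.122, 0.237]
force: [0.3, -0.0, -0.1]
grip_width: 0.0683
```

Run:
```python
from h import *
p,r=viewpose();go(p+[0,0,.0],r)
```

```text
now 11.275 [0.482  0.3248 0.1672] q [ 0.539  0.266  1.648 -0.323  1.224  0.564] F [ 0.3 -0.  -0.1] w 0.0683
x [0.983 0.104 0.15 ] z [ 0.171 -0.246 -0.954]
d mm [-1.5 -6.5 37.7] turn [-0.1188  0.0744 -0.6275]
```

>>> step_arm(steps="-1 -6 38 -0.119 0.074 -0.627 0.6; -1 -6 38 -0.119 0.074 -0.627 0.6; -1 -6 38 -0.119 0.074 -0.627 0.6; -1 -6 38 -0.119 0.074 -0.627 0.6; -1 -6 38 -0.119 0.074 -0.627 0.6")

```text
clock: 11.9
tcp_pos: [0.4894, 0.3188, 0.1335]
orientation: [2.555, 0.95, 0.22]
force: [0.3, 0.3, 0.4]
grip_width: 0.0683
```

Run:
```python
from h import *
p,r=viewpose();go(p,r)
m=manip.camera_model("wrist");np.save("w5.npy",m,allow_pickle=True)
w=manip.get_image("wrist")[:,:,::-1];cv2.imwrite("pics/w5.png",w)
C=B+np.array([i*.03*a+j*.02*np.cross([0,0,1],a)+[0,0,k] for i in(-1,1) for j in(-1,1) for k in(-.02,.02)])
print(proj("wrist",C,m).round(0).tolist())
```

```text
now 11.9 [0.4894 0.3188 0.1335] q [ 0.586  0.306  1.702 -0.486  1.118  0.086] F [0.3 0.3 0.4] w 0.0683
x [0.756 0.654 0.007] z [ 0.282 -0.317 -0.906]
d mm [-0.3 -5.3  2.1] turn [ 0.0015 -0.0028 -0.0098]
[[289.0, 184.0], [285.0, 218.0], [342.0, 184.0], [345.0, 217.0], [294.0, 243.0], [292.0, 278.0], [340.0, 242.0], [343.0, 277.0]]
```

View pics/w5.png

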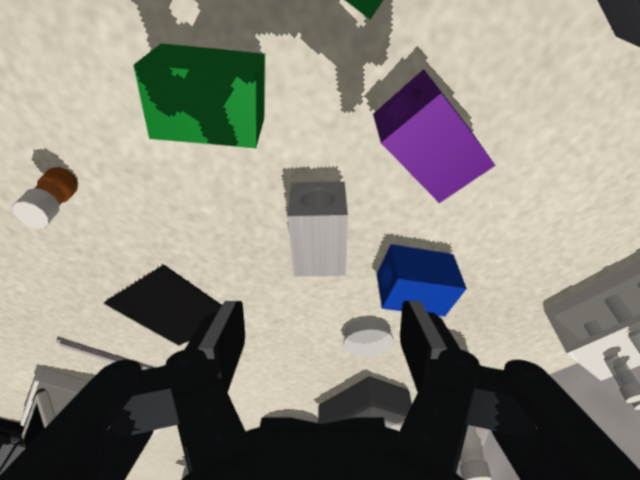

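```bash
cat > fk.py <<'E'
from h import *
from scipy.optimize import least_squares
D=[([1.0699,.159,1.598,0,1.386,-.21],[.1646,.5504,.2384]),([.439,-.277,2.034,0,1.385,-.951],[.3072,.2768,.2289]),
([-.558,.414,1.345,0,1.383,-2.171],[.6198,-.2458,.2094]),([-.615,.381,1.56,.05,1.145,-2.267],[.589,-.2528,.1273]),
([-.622,.481,1.567,.051,1.035,-2.278],[.5938,-.2618,.0628]),([-.797,.158,1.906,.493,.812,-2.723],[.5681,-.2634,.1268]),
([-.848,-.003,1.935,.453,.962,.11],[.5334,-.2621,.1904]),([-1.067,-.075,2.203,1.078,.904,-.222],[.519,-.2664,.1765]),
([-1.245,-.326,2.275,.956,1.125,-.145],[.4502,-.2735,.236]),([.12,-.222,1.902,-.131,1.342,.797],[.4486,.1369,.2775]),([.586,.306,1.702,-.486,1.118,.086],[.4894,.3188,.1335])]
def fk(q,p):
    r0,H,L1,e,L2,LT=p
    y=lambda t:R.from_euler("y",t);z=lambda t:R.from_euler("z",t)
    A=z(q[0]);x=A.apply([r0,0,H]);A=A*y(q[1]);x=x+A.apply([0,0,L1]);A=A*y(q[2])
    x=x+A.apply([e,0,L2]);A=A*z(q[3])*y(q[4]);x=x+A.apply([0,0,LT]);return x,A*z(q[5]+np.pi)
p=least_squares(lambda p:np.concatenate([fk(q,p)[0]-t for q,t in D]),[0,.3,.37,0,.35,.2])
err=np.abs(p.fun).max();p=p.x
lo=np.array([-2.91,-.94,.18,-1.29,.17,-3]);hi=np.array([2.91,2.29,2.7,4.43,2.64,3])
def ik(pos,rot,q0):
    def f(q):
        x,r=fk(q,p);return np.r_[(x-pos)*5,(r.inv()*rot).as_rotvec()]
    s=least_squares(f,q0,bounds=(lo,hi));return s.x,np.abs(s.fun).max()
E
python3 - <<'E'
from fk import *
np.set_printoptions(precision=3,suppress=True)
print(p,err)
o=manip.get_obs();x,r=fk(o["qpos"],p);print(x-o["tcp_pos"],(r.inv()*R.from_rotvec(o["orientation"])).as_rotvec())
M=np.array([.486,.083,.0])
for th in(25,35,45):
  for az in(-40,-20,0,10,30,60):
    t=np.radians(th);A=np.radians(az);u=np.array([np.cos(A),np.sin(A),0])
    rot=tooldir(np.cos(t)*u-[0,0,np.sin(t)],np.cross([0,0,-1],u))
    pos=M+[0,0,.17]+rot.apply([0,0,.011])
    best=min((ik(pos,rot,np.clip(q0,lo+.01,hi-.01)) for q0 in(o["qpos"],[-.48,-.464,2.04,.1,1.4,1.06],[-1,-.07,2.2,1.07,.9,-.2],[1,-.07,2.2,-1.07,.9,2])),key=lambda s:s[1])
    print(th,az,best[0],round(best[1],4))
E
```

```text
[-0.079  0.458  0.411  0.099  0.603  0.418] 0.14764055952407784
[ 0.086 -0.148 -0.007] [-0.  0.  0.]
25 -40 [ 0.598 -0.262  2.284 -0.801  0.907  3.   ] 0.4212
25 -20 [ 0.835  0.044  2.527  4.43   0.96  -2.089] 0.1689
25 0 [ 0.618 -0.271  2.674  4.25   0.627 -2.298] 0.0
25 10 [ 0.143 -0.269  2.7    3.067  0.435 -1.516] 0.0385
25 30 [-0.548 -0.09   2.535  1.647  0.924 -0.787] 0.0
25 60 [-0.666  0.305  2.086  1.168  1.347 -0.806] 0.0
35 -40 [ 0.578 -0.204  2.219 -0.715  0.942  3.   ] 0.3188
35 -20 [ 0.578 -0.408  2.464 -0.915  0.693  3.   ] 0.1701
35 0 [ 0.438 -0.54   2.653 -1.187  0.358  3.   ] 0.0274
35 10 [ 0.047 -0.584  2.689  0.978  0.17   0.524] 0.0373
35 30 [-0.402 -0.304  2.533  1.342  0.737 -0.347] 0.0
35 60 [-0.573  0.144  2.121  1.052  1.228 -0.618] 0.0
45 -40 [ 0.557 -0.158  2.162 -0.635  0.975  3.   ] 0.2116
45 -20 [ 0.601 -0.316  2.373 -0.829  0.776  3.   ] 0.0657
45 0 [ 0.397 -0.508  2.546 -0.68   0.45   2.489] 0.0
45 10 [ 0.162 -0.555  2.573  0.028  0.338  1.536] 0.0
45 30 [-0.252 -0.382  2.466  0.931  0.666  0.151] 0.0
45 60 [-0.453  0.019  2.128  0.895  1.129 -0.39 ] 0.0
```

```bash
python3 - <<'E'
s=open('fk.py').read()
i=s.index("def fk");j=s.index("lo=np")
s=s[:i]+'''
y=lambda t:R.from_euler("y",t);z=lambda t:R.from_euler("z",t)
def frames(q):
    A=z(q[0]);o=[A];A=A*y(q[1]);o.append(A);A=A*y(q[2]);o.append(A);A=A*z(q[3]);o.append(A);A=A*y(q[4]);o.append(A);A=A*z(q[5]+np.pi);o.append(A)
    return o
def jac(q):return np.hstack([f.as_matrix() for f in frames(q)])
def fk(q,p):return jac(q)@p,frames(q)[-1]
G=np.vstack([jac(q) for q,t in D]+[1e-3*np.eye(18)]);tt=np.concatenate([t for q,t in D]+[np.zeros(18)])
p=np.linalg.lstsq(G,tt,rcond=None)[0];res=(G@p-tt)[:33].reshape(-1,3)
'''+s[j:]
open('fk.py','w').write(s)
E
python3 - <<'E'
from fk import *
np.set_printoptions(precision=3,suppress=True)
print(p.reshape(6,3));print(np.abs(res).max(1))
o=manip.get_obs()
M=np.array([.486,.083,.0])
for th in(0,25,35,45):
  for az in(-40,-20,0,10,30,60,90):
    t=np.radians(th);A=np.radians(az);u=np.array([np.cos(A),np.sin(A),0])
    rot=tooldir(np.cos(t)*u-[0,0,np.sin(t)],np.cross([0,0,-1],u))
    pos=M+[0,0,.17]+rot.apply([0,0,.011])
    best=min((ik(pos,rot,np.clip(q0,lo+.01,hi-.01)) for q0 in(o["qpos"],[-.48,-.464,2.04,.1,1.4,1.06],[-1,-.07,2.2,1.07,.9,-.2],[1,-.07,2.2,-1.07,.9,2])),key=lambda s:s[1])
    print(th,az,best[0],round(best[1],4))
E
```

```text
[[ 0.001  0.04   0.299]
 [ 0.     0.04   0.386]
 [ 0.049  0.04   0.259]
 [-0.001 -0.     0.259]
 [ 0.    -0.     0.149]
 [ 0.     0.     0.149]]
[0. 0. 0. 0. 0. 0. 0. 0. 0. 0. 0.]
0 -40 [ 0.461  0.42   2.235  4.344  1.383 -2.022] 0.0
0 -20 [ 0.254  0.281  2.48   3.78   1.26  -1.794] 0.0
0 0 [-0.197  0.174  2.657  2.935  1.267 -1.508] 0.0
0 10 [-0.46   0.158  2.684  2.485  1.331 -1.389] 0.0
0 30 [-0.759  0.224  2.576  1.843  1.476 -1.242] 0.0
0 60 [-0.769  0.425  2.226  1.353  1.686 -1.092] 0.0
0 90 [-0.626  0.641  1.835  1.054  1.941 -1.004] 0.0
25 -40 [ 0.195 -0.268  2.339 -1.023  0.649  3.   ] 0.2789
25 -20 [ 0.059 -0.447  2.543 -1.241  0.278  3.   ] 0.1577
25 0 [-0.171 -0.48   2.693  2.475  0.252 -0.993] 0.0
25 10 [-0.364 -0.509  2.7    1.777  0.492 -0.487] 0.0194
25 30 [-0.647 -0.343  2.613  1.456  0.998 -0.575] 0.0
25 60 [-0.697  0.056  2.276  1.137  1.392 -0.76 ] 0.0
25 90 [-0.582  0.357  1.907  0.866  1.684 -0.868] 0.0
35 -40 [ 0.209 -0.208  2.282 -0.938  0.703  3.   ] 0.1684
35 -20 [ 0.118 -0.347  2.47  -1.171  0.377  3.   ] 0.0447
35 0 [-0.158 -0.524  2.609  0.912  0.17   0.574] 0.0049
35 10 [-0.318 -0.555  2.628  1.189  0.431  0.117] 0.0
35 30 [-0.555 -0.414  2.547  1.202  0.886 -0.271] 0.0
35 60 [-0.629 -0.046  2.26   1.01   1.293 -0.596] 0.0
35 90 [-0.54   0.256  1.927  0.779  1.586 -0.792] 0.0
45 -40 [ 0.219 -0.157  2.231 -0.853  0.755  3.   ] 0.0566
45 -20 [ 0.106 -0.322  2.396 -0.78   0.457  2.63 ] 0.0
45 0 [-0.133 -0.477  2.497  0.275  0.353  1.218] 0.0
45 10 [-0.26  -0.5    2.51   0.681  0.492  0.633] 0.0
45 30 [-0.454 -0.407  2.453  0.918  0.83   0.038] 0.0
45 60 [-0.544 -0.111  2.224  0.857  1.21  -0.415] 0.0
45 90 [-0.483  0.167  1.939  0.679  1.492 -0.701] 0.0
```

Run:
```python
from h import *
B=np.array([.5205,.2825,.02]);th=np.radians(25)
zt=np.sin(th)*a+[0,0,-np.cos(th)]; r=tooldir(zt,np.cross(a,[0,0,-1]))
go(B+[0,0,.01]+.011*zt,r)
```

```text
now 11.95 [0.4896 0.3189 0.1337] q [ 0.586  0.306  1.701 -0.485  1.118  0.087] F [-0.   0.3  0.3] w 0.0683
x [0.757 0.654 0.007] z [ 0.282 -0.316 -0.906]
d mm [ -1.2  -0.8 125.1] turn [ 0.0014 -0.0031 -0.0106]
```

>>> step_arm(steps="-1 -1 50 0 -0.003 -0.01 0.35; -1 -1 95 0 -0.003 -0.01 0.35; -1 -1 125 0 -0.003 -0.01 0.35; -1 -1 125 0 -0.003 -0.01 0.35; -1 -1 125 0 -0.003 -0.01 -0.2")

```text
clock: 12.58
tcp_pos: [0.5244, 0.28, 0.0216]
orientation: [2.548, 0.961, 0.216]
force: [-2.0, -1.7, 1.2]
grip_width: 0.0403
```

>>> step_arm(steps="0 0 0 0 0 0 -1; 0 0 0 0 0 0 -1; 0 0 0 0 0 0 -1; 0 0 0 0 0 0 -1")

```text
clock: 13.08
tcp_pos: [0.5246, 0.2806, 0.0219]
orientation: [2.548, 0.963, 0.218]
force: [-2.6, 2.6, 7.0]
grip_width: 0.0391
```

Run:
```python
from fk import *
np.set_printoptions(precision=3,suppress=True)
t=np.radians(25);A=np.radians(60);u=np.array([np.cos(A),np.sin(A),0])
rot=tooldir(np.cos(t)*u-[0,0,np.sin(t)],np.cross([0,0,-1],u))
o=manip.get_obs();r0=R.from_rotvec(o["orientation"]);up=o["tcp_pos"]+[0,0,.15]
go(up,r0)
# planned path check: lift, then slerp
M=np.array([.486,.083,.17]);fin=M+rot.apply([0,0,.011])
q=o["qpos"]
dr=(r0.inv()*rot).as_rotvec();print("total turn",dr,"final pos",fin)
for s in np.linspace(0,1,6):
    q,e=ik(up+s*(fin+[0,0,.04]-up),r0*R.from_rotvec(dr*s),q);print(s,q,round(e,4))
```

```text
now 13.075 [0.525 0.281 0.022] q [ 0.496  0.481  1.731 -0.555  0.902  0.117] F [-2.6  2.6  7. ] w 0.0391
x [0.75  0.662 0.002] z [ 0.283 -0.317 -0.905]
d mm [   0.4   63.7 -135.8] turn [0. 0. 0.]
total turn [1.346 0.464 1.287] final pos [0.491 0.092 0.165]
0.0 [ 0.496  0.257  1.679 -0.472  1.143 -0.041] 0.0
0.2 [ 0.285  0.085  1.817 -0.127  1.049 -0.153] 0.0
0.4 [ 0.037 -0.048  1.952  0.262  1.038 -0.337] 0.0
0.6000000000000001 [-0.228 -0.12   2.076  0.625  1.127 -0.513] 0.0
0.8 [-0.48  -0.119  2.183  0.91   1.277 -0.622] 0.0
1.0 [-0.697 -0.051  2.272  1.121  1.439 -0.659] 0.0
```

>>> step_arm(steps="0 15 -32 0 0 0 -1; 0 32 -68 0 0 0 -1; 0 50 -105 0 0 0 -1; 0 64 -136 0 0 0 -1; 0 64 -136 0 0 0 -1")

```text
clock: 13.7
tcp_pos: [0.5256, 0.2804, 0.1737]
orientation: [2.548, 0.961, 0.223]
force: [-0.2, -0.4, -2.8]
grip_width: 0.039
```

```bash
cat > fin.py <<'E'
from fk import *
np.set_printoptions(precision=3,suppress=True)
t=np.radians(25);A=np.radians(60);u=np.array([np.cos(A),np.sin(A),0])
rot=tooldir(np.cos(t)*u-[0,0,np.sin(t)],np.cross([0,0,-1],u))
# block centre in tool frame at grasp (block flat on the bench)
go_=manip.get_obs
c_t=R.from_rotvec([2.548,.963,.218]).inv().apply(np.array([.5205,.2825,.02])-[.5246,.2806,.0219])
M=np.array([.486,.083,.17]);fin=M-rot.apply(c_t)
E
python3 - <<'E'
from fin import *
print(c_t,fin);go(fin,rot)
E
```

```text
[-0.002 -0.005 -0.   ] [0.487 0.08  0.166]
now 13.7 [0.526 0.28  0.174] q [ 0.495  0.254  1.679 -0.472  1.142 -0.042] F [-0.2 -0.4 -2.8] w 0.039
x [0.75  0.662 0.006] z [ 0.286 -0.316 -0.905]
d mm [-161.6  109.5   59.1] turn [1.345 0.46  1.288]
```

>>> step_arm(steps="-15 13 0 0.121 0.041 0.116 -1; -29 26 -1 0.242 0.083 0.232 -1; -44 39 -1 0.363 0.124 0.348 -1; -58 50 -1 0.484 0.166 0.464 -1; -73 62 0 0.605 0.207 0.58 -1")

```text
clock: 14.32
tcp_pos: [0.5051, 0.1883, 0.1949]
orientation: [-2.825, -0.282, -0.335]
force: [-1.3, 0.0, -2.4]
grip_width: 0.039
```

Run:
```python
from fin import *
go(fin+[0,0,.03],rot)
```

```text
now 14.325 [0.505 0.188 0.195] q [-0.046 -0.095  1.988  0.356  1.08  -0.387] F [-1.3  0.  -2.4] w 0.039
x [0.954 0.158 0.255] z [ 0.2    0.299 -0.933]
d mm [-34.4  97.1 -36.8] turn [0.741 0.258 0.699]
```

>>> step_arm(steps="-5 16 -6 0.12 0.042 0.113 -1; -11 31 -12 0.24 0.083 0.226 -1; -16 46 -18 0.36 0.125 0.339 -1; -22 62 -24 0.48 0.167 0.452 -1; -27 78 -29 0.6 0.209 0.565 -1")

```text
clock: 14.95
tcp_pos: [0.4915, 0.102, 0.1957]
orientation: [-2.134, 0.396, -0.34]
force: [-0.1, -0.3, -2.3]
grip_width: 0.0392
```

Run:
```python
from fin import *
go(fin,rot)
```

```text
now 14.95 [0.491 0.102 0.196] q [-0.614 -0.082  2.231  1.01   1.365 -0.67 ] F [-0.1 -0.3 -2.3] w 0.0392
x [ 0.911 -0.403  0.092] z [ 0.384  0.743 -0.548]
d mm [ 1.5 37.1 -1.5] turn [0.141 0.048 0.133]
```

>>> step_arm(steps="1 18 -1 0.07 0.024 0.066 -1; 1 30 -1 0.12 0.04 0.11 -1; 1 37 -1 0.141 0.048 0.133 -1; 1 37 -1 0.141 0.048 0.133 -1; 1 37 -1 0.141 0.048 0.133 -1")

```text
clock: 15.58
tcp_pos: [0.4878, 0.0817, 0.1678]
orientation: [-1.959, 0.515, -0.336]
force: [-0.5, -0.1, -2.3]
grip_width: 0.0392
```

Run:
```python
from fin import *
go(fin,rot)
w=manip.get_image("wrist")[:,:,::-1];s=manip.get_image("scene")[:,:,::-1];t=manip.get_image("top")[:,:,::-1]
m=manip.camera_model("scene");o=manip.get_obs();rr=R.from_rotvec(o["orientation"])
c=o["tcp_pos"]+rr.apply(c_t);print("block",c)
print(proj("top",[c+[0,0,.03],c-[0,0,.03]]),proj("scene",[c+[0,0,.03],c-[0,0,.03]]))
k=np.zeros((600,800,3),np.uint8)
k[:300,:400]=cv2.resize(w,(400,300));k[:300,400:]=cv2.resize(t[215:305,210:330],(400,300),interpolation=cv2.INTER_CUBIC)
k[300:,:400]=cv2.resize(s[130:265,160:340],(400,300),interpolation=cv2.INTER_CUBIC)
k[300:,400:]=cv2.resize(s[150:255,310:450],(400,300),interpolation=cv2.INTER_CUBIC)
cv2.imwrite("pics/c6.png",k);cv2.imwrite("pics/s6.png",s);cv2.imwrite("pics/t6.png",t)
```

```text
now 15.575 [0.488 0.082 0.168] q [-0.722  0.049  2.273  1.116  1.412 -0.766] F [-0.5 -0.1 -2.3] w 0.0392
x [ 0.869 -0.495  0.006] z [ 0.451  0.785 -0.425]
d mm [-0.4  2.5 -0.7] turn [0.003 0.002 0.008]
block [0.487 0.084 0.172]
[[261.371 273.46 ]
 [264.04  275.486]] [[383.223 175.969]
 [380.684 197.789]]
```

View pics/c6.png

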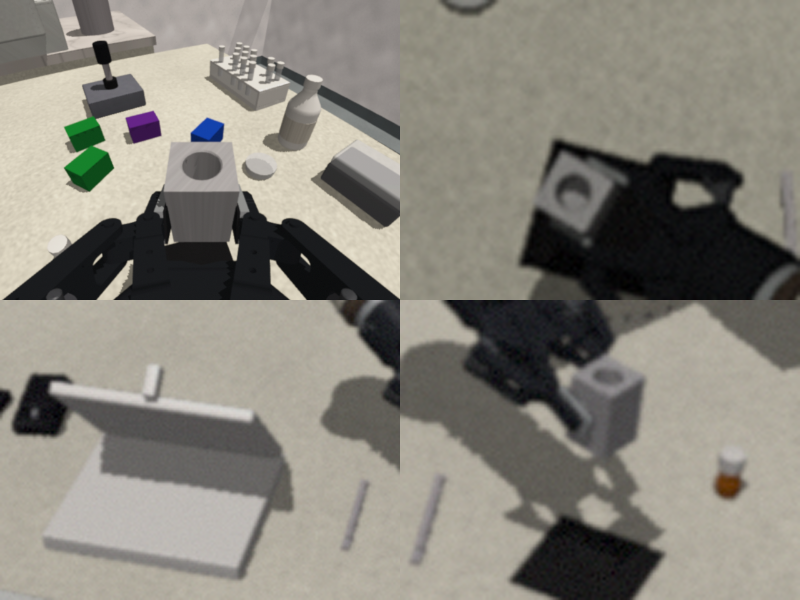

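Run:
```python
from fin import *
m=manip.camera_model("wrist");o=manip.get_obs();rr=R.from_rotvec(o["orientation"]);c=o["tcp_pos"]+rr.apply(c_t)
pix=np.array([(176,142),(235,142),(241,190),(165,192),(171,241),(234,240)])*1.6
Q=np.array([(.02,-.02,.03),(.02,.02,.03),(-.02,.02,.03),(-.02,-.02,.03),(-.02,-.02,-.03),(-.02,.02,-.03)])
xh=np.array([u[0],u[1],0]);yh=np.cross([0,0,-1],xh);Bm=np.c_[xh,yh,[0,0,1]]
f=lambda v:(proj("wrist",v[:3]+R.from_rotvec(v[3:]).apply(Q@Bm.T),m)-pix).ravel()
s=least_squares(f,np.r_[c,0,0,0]);print("centre",s.x[:3],"tilt deg",np.degrees(s.x[3:]),"res",s.fun.round(1))
```

```text
centre [0.491 0.084 0.174] tilt deg [-0.275 -0.463 -0.699] res [-3.6 -1.5 -0.6 -0.5  0.9  2.3  0.9 -2.5  6.9 -0.3 -4.8  2.7]
```

>>> step_arm(steps="0 0 0 0 0 0 -1; 0 0 0 0 0 0 -1; 0 0 0 0 0 0 -1")

```text
clock: 16.1
tcp_pos: [0.4877, 0.0816, 0.1676]
orientation: [-1.959, 0.516, -0.336]
force: [0.2, 0.2, -2.1]
grip_width: 0.0389
```

Upright within about a degree, centred over the mat and still. Handing in.

```bash
python3 -c "
from bench import manip
print(manip.close_job())"
```

```text
the job is handed in; nothing more can be done
None
```

The job was handed in at about 16 s of the 58 s allowed. The display is standing at about 50 degrees, and the gripper holds the aluminium block hole-up over the mat.

- **Display:** I tilted it by its tab, letting go and regrasping with the gripper half-turned midway because the last joint was nearing its limit. The estimates of the final tilt do not fully agree. The arm's path while holding the tab gave 0.879 rad (50.4°), with a consistent hinge radius. The scene picture gave 0.893 rad (51.1°), and a rough two-point wrist-camera fit gave 0.817 rad (46.8°). I trusted the arm's path. The display looked unchanged in the last picture.
- **Block:** The wrist camera showed the blind hole on the end towards the robot's left. I gripped the block (39 mm opening) and turned that end up. A wrist-camera fit, with residuals of a few pixels, gave it within about 1° of vertical. The hole also shows on top in the top and scene pictures.
- **Position:** The block's centre is at about (0.487–0.491, 0.084, 0.172–0.174) m. The mat's centre is at (0.486, 0.083), so there are about 14 cm of air beneath the block. The arm was still at hand-in.
- **Other things:** No contact with any other item showed in the pictures or the force readings. I did not measure each item's position again at the end.

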